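Snap the double lid onto the storage jar and draw off the outer lid

ROBOT

A 7-joint arm with a two-finger parallel gripper is mounted at the origin on the work surface. World frame = base frame: x ahead of the robot, y to its left, z up, the work surface at z = 0. Lengths are in m, angles in rad, forces in N, time in s.
With the tool pointing down it reaches from about 0.425 to 1.025 m from the base axis. Payload 9.4 kg.
Tool frame: the origin (TCP) lies at the very end of the fingers, on their centre line; the grasp point (between the pads) lies hold_point_z behind it (hold_point_z is the distance from the TCP to the grasp point, in m); z points along the fingers, y is the line along which they close (so a half turn about z gives the same grasp; the last joint's range is limited). The gripper opens to 85 mm and grips with 20 to 120 N. Pads are 22 mm wide; open, the fingers measure 114 mm over their backs; the gripper's body (76 mm by 85 mm) begins 54 mm behind the grasp point. The pads swing forward as they close: fully open they stand 13 mm farther back than shut.
Start: joints at [1.073, 0.599, -0.003, 1.599, 0.002, 0.943, -0.08], TCP at [0.296, -0.662, 0.231] pointing down, gripper open.
Joint ranges: [-2.57, 2.57], [-0.35, 1.97], [-1.29, 1.29], [0.11, 2.56], [-1.05, 4.19], [0.11, 1.86], [-2.63, 2.63]. Speed limits (rad/s): [2.22, 2.22, 3.01, 3.01, 3.14, 3.14, 3.14].

INTERFACE

Orientations are given as [roll, pitch, yaw] about the fixed x, y, z axes, in that order (R = Rz(yaw) Ry(pitch) Rx(roll)).
In Python, from plant import * gives the robot as it stands. The module is installed in compiled form; this text tells all that it offers.
- The arm moves only by the tool apply_moves, never from a script. Its argument "motion" is a list that holds one entry, the list of rows, each a list of 6 numbers: the shift along the tool's x, y, z as a fraction of full scale, then the turn, a rotation vector about the tool's x, y, z as a fraction of full scale. In form: [[[dx, dy, dz, wx, wy, wz], ...]]. A call has 1 to 12 rows; each row is the pose to reach, as a shift and turn from the pose commanded when the call began, along the tool's axes at that moment; what a row does not reach only later rows make up. Full scale, the value 1, is 0.1 m for a shift and pi/2 rad for a turn. A row lasts 1/8 s, in which the tool goes at most 62.5 mm and 10.7 degrees, less where a joint would pass 70% of its speed; a pose out of reach is approached as far as the arm can. A call with a number of a shift or a turn outside -1 to 1 is refused whole. A call with a gripper value outside its range is refused whole. "grip" is the closure, from -1 (fully open) to 1 (shut), set as the call begins (left out, the last holds). The fingers move at their own pace and stop on an object; the grip force is fixed at half the most. Time passes only in rows, so rows that repeat a pose let the fingers close. It gives the time, the measured TCP pose, the force, the opening and the grip force at its end, in the units of the state.
- sense(): the state, without advancing time (a new reading comes with each control period).
- read_camera(name): name is "scene" or "top" or "wrist"; returns a dict with "frame" (384x512x3 uint8, red, green, blue), "mtx" (3x3 intrinsics, pixels), "extrinsics" (4x4, takes a point from world to camera coordinates). Camera axes: x right, y down, z forward; pixel columns grow to the right and rows downward; lengths in m; the calibration is good to about 2 mm. The wrist camera is an equidistant fisheye: a pixel r from the principal point sees the ray r / f radians off the axis. A picture is of the moment at which its call begins. There is no depth.
- finish_job(): hands the job in; it is judged then, once.
The state is a dict: "clock": time; "joints": joint angles; "qd": joint speeds; "joint_torque": joint torques, N m; "ee_pos": TCP position; "orientation": TCP orientation; "ft_force": force on the tool from outside, world axes, zero at the start; "moment": the same for the moment, N m; "grip_width": finger opening in m; "finger_force": force on a finger pad.
Only numpy, scipy, OpenCV 4.12 (cv2) and the standard library are available. Lean on these libraries where they do the work, as an engineer would, in place of code of your own. Each camera call takes 0.05 s, during which the arm holds its last target. There are 200 camera calls.

TASK

The jar of dried potatoes stands open and its two lids lie nested on the counter, the white snap-in inner lid clipped up inside the aluminium outer lid: carry both together to the jar by the black bar handle, lower them onto its mouth and press gently until the inner lid snaps fully home. Then draw the outer lid alone straight up, leaving the inner lid level and sealed so that I can check it, and finish while still holding the outer lid level and still, a hand's breadth (8 to 10 cm) straight above the jar. Never pull the two lids apart before the inner one is home, and leave the pressure cooker, pot lid, ladle and wooden spoon where they are.

Things in the scene. Friction and masses are not known exactly. Their poses are not given: they have to be found in the camera images.
- jar: Clear glass jar with brown dried potatoes inside; 128 mm across, 150 mm high, heavy: it does not move or tip. Origin: centre of its underside, z up. Bore of the round neck 92 mm, outside 102 mm, straight for the top 16 mm. A collar in the neck has three rounded steel lugs 4.4 mm below the rim, which spring outwards to let the inner lid's bead pass.
- jar_mouth (a point): Centre of the jar's mouth, on the plane of the rim, 150 mm above the jar's underside.
- inner_lid: White plastic snap-in inner lid, about 110 g. Origin: centre of its plug's underside, z up. Plug 75 mm across below, tapering out over 6 mm to an 86 mm bead; above it a groove and a flange 104 mm across, 3 mm thick. It starts standing on its plug on the counter with the outer lid nested on it. Snapping it home takes a push of 5 to 15 N; pulling it out would take about 20 N.
- inner_flange (a point): Centre of the underside of the inner lid's flange, 16 mm above the inner lid's origin. The flange rests on the jar's rim when the inner lid is home: this point then coincides with jar_mouth. The snap happens over the last 10 mm of the way down; unsnapped, the lid stands several mm proud.
- inner_knob (a point): Middle of the small red pull knob (22 mm across) on top of the inner lid, 29 mm above its origin; hidden under the outer lid while nested. A spring clip under the outer lid's top grips it: it carries the inner lid with about 0.5 mm of play and lets go at a straight pull of about 3 to 4 N.
- outer_lid: Aluminium outer lid, about 200 g, 118 mm across, skirt and flat top together 30 mm high, with a black bar handle on top. Origin: centre of the skirt's lower edge, z up; x runs along the handle. Nested, its origin is 9 mm above the inner lid's and it bears down on the inner lid's flange. The skirt passes round the jar's neck with 6 mm to spare all round.
- handle (a point): Centre of the black bar handle's grip, on the outer lid's axis 51 mm above its origin (21 mm above the flat top). The grip is 74 mm long (along the outer lid's x), 16 mm thick, and spans 10 to 32 mm above the flat top; below it a foot 50 mm long and 12 mm thick stands on the top.
- cooker: Bystander: open steel pressure cooker, 216 mm across, 145 mm high, long black handle along its y. Origin: centre of its underside. Empty, 2 kg.
- pot_lid: Bystander: low aluminium pot lid, 170 mm across, 45 mm high with a round black knob. Origin: centre of its underside.
- ladle: Bystander: red plastic ladle lying on the counter, bowl 90 mm across, 45 mm high, its handle running 240 mm along its -x. Origin: under the bowl.
- spoon: Bystander: wooden spoon, 270 mm long, lying along its x; low.

How it is judged:
By the outcome, as a careful person would: the job done as asked, in the order asked, and still so for the second after the job is handed in, while the arm keeps its last pose, push and grip.
It also fails if it takes over 48 s, if anything falls off the work surface, if the arm or the gripper's body presses on something with over 40 N, if the wrist force passes 120 N, or if a joint passes its speed limit or range.

## Working session

There is one attempt and no reset: what is moved stays moved. The work goes in short steps, Python scripts to look and compute and a tool call to move; the robot and the scene stay as the last step left them, time stands still between calls to the robot, and variables do not carry over. Pictures are saved under pics/ and viewed, at most 13 in all, crops included, and the job is handed in when it is done.

Besides the shell and the picture viewer there is one more tool, called after "Emit:" as name(argument=value, ...), one argument or row to a line, values as JSON. apply_moves: Moves the arm, as the interface text tells. Shift numbers are shares of 0.1 m and turn numbers shares of pi/2 rad, none past 1 either way. Its arguments: {"type":"object","properties":{"motion":{"type":"array","items":{"type":"array","items":{"type":"array","items":{"type":"number","minimum":-1,"maximum":1}}}},"grip":{"type":"number"}},"required":["motion"]}

```bash
mkdir -p pics; python3 - <<'E'
from plant import *
import cv2,numpy as np
s=sense();print({k:np.round(v,4).tolist() for k,v in s.items()})
for n in("scene","top"):
    c=read_camera(n);cv2.imwrite(f"pics/{n}1.png",c["frame"][:,:,::-1]);np.savez(f"{n}1.npz",**c)
    print(n,c["mtx"].round(1).tolist(),c["extrinsics"].round(4).tolist())
E
```

```text
{'clock': 0.0, 'joints': [1.0733, 0.6001, -0.0025, 1.6001, 0.0018, 0.9429, -0.0798], 'qd': [0.0003, 0.0002, 0.0023, -0.0008, -0.0017, -0.0012, -0.0002], 'joint_torque': [0.0006, -77.6445, 1.5647, -25.8001, 0.0123, 0.009, 0.0], 'ee_pos': [0.2959, -0.6613, 0.2304], 'orientation': [-3.14, 0.0002, 0.4209], 'ft_force': [0.4719, -0.3262, -0.1649], 'moment': [0.0053, 0.0064, -0.012], 'finger_force': 0.0, 'grip_width': 0.0854}
scene [[366.0, 0.0, 256.7], [0.0, 366.0, 188.7], [0.0, 0.0, 1.0]] [[-0.5846, 0.8113, 0.0043, 0.3539], [0.623, 0.4523, -0.6382, -0.2923], [-0.5197, -0.3704, -0.7698, 1.4896], [0.0, 0.0, 0.0, 1.0]]
top [[374.5, 0.0, 249.2], [0.0, 374.5, 190.5], [0.0, 0.0, 1.0]] [[0.0024, -1.0, 0.0014, -0.0025], [-0.9919, -0.0025, -0.127, 0.6221], [0.127, -0.0011, -0.9919, 1.2024], [0.0, 0.0, 0.0, 1.0]]
```

View pics/scene1.png

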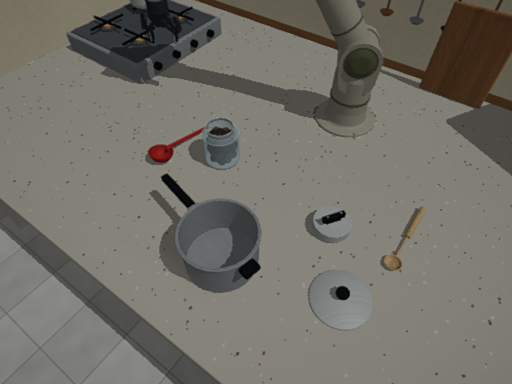

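View pics/top1.png

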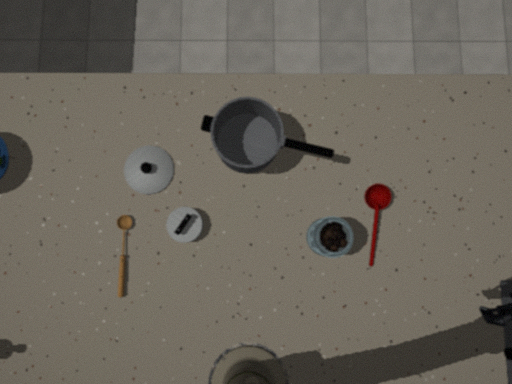

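The lid lies at about top pixel (185,224), its handle at about 45° in the image. The jar mouth is at about (333,236), with the cooker between and beyond them. I'll zoom in on both.

```bash
cat >h.py <<'E'
import numpy as np,cv2
def ray(c,uv):
    K,E=c["mtx"],c["extrinsics"];R,t=E[:3,:3],E[:3,3]
    return -R.T@t, R.T@np.linalg.inv(K)@np.array([*uv,1.])
def atz(c,uv,z):
    o,d=ray(c,uv);return o+d*(z-o[2])/d[2]
def proj(c,P):
    q=np.atleast_2d(P)@c["extrinsics"][:3,:3].T+c["extrinsics"][:3,3]
    u=q@c["mtx"].T;return u[:,:2]/u[:,2:]
def circ(p,r,z,n=90):
    a=np.linspace(0,2*np.pi,n);return np.c_[p[0]+r*np.cos(a),p[1]+r*np.sin(a),0*a+z]
E
python3 - <<'E'
from h import *
t=np.load("top1.npz");s=np.load("scene1.npz")
print(atz(t,(185,224),.06),atz(s,(334,216),.06),atz(t,(334,236),.15),atz(s,(221,131),.15))
def crop(c,u,v,w=50,h=38):
    f=c["frame"][v-h:v+h,u-w:u+w,::-1];return cv2.resize(f,None,fx=4,fy=4,interpolation=cv2.INTER_CUBIC)
cv2.imwrite("pics/crops.png",np.vstack([np.hstack([crop(t,185,224),crop(s,332,222)]),np.hstack([crop(t,332,238),crop(s,221,140)])])*1)
E
```

```text
[0.51017848 0.20576842 0.06      ] [0.50658699 0.2149404  0.06      ] [ 0.47228045 -0.25343922  0.15      ] [ 0.48598159 -0.2320643   0.15      ]
```

View pics/crops.png

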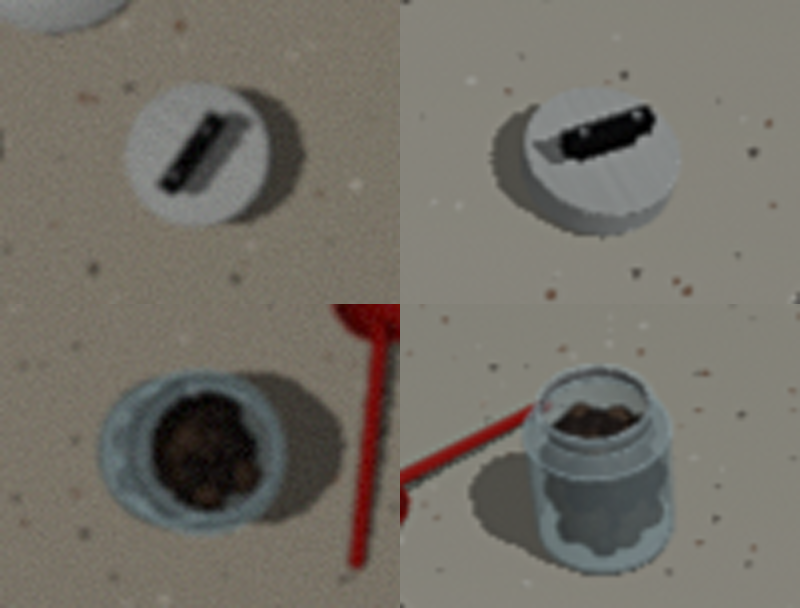

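```bash
python3 - <<'E'
from h import *
t=np.load("top1.npz");s=np.load("scene1.npz")
def tri(a,b):
    A=[];B=[]
    for c,uv in((t,a),(s,b)):
        o,d=ray(c,uv);d/=np.linalg.norm(d);M=np.eye(3)-np.outer(d,d);A.append(M);B.append(M@o)
    X=np.linalg.lstsq(np.vstack(A),np.hstack(B),rcond=None)[0];return X
L=tri((183,224.25),(333.3,217.2));J=tri((334,237),(219.5,128));print(L,J)
e=[atz(t,(x/4+135,y/4+186),.068) for x,y in((215,118),(170,188))];print(e,np.linalg.norm(e[0]-e[1]),np.arctan2(*(e[0]-e[1])[1::-1]))
e=[atz(s,((x-400)/4+282,y/4+184),.06) for x,y in((650,118),(565,150))];print(e,np.linalg.norm(e[0]-e[1]),np.arctan2(*(e[0]-e[1])[1::-1]))
# overlays
L=np.array([.512,.209]);J=J[:2]
ims=[]
for c,(lu,lv),(ju,jv) in((t,(185,224),(332,238)),(s,(332,222),(221,140))):
    f=cv2.resize(c["frame"][:,:,::-1],None,fx=4,fy=4,interpolation=cv2.INTER_CUBIC)
    for p,r,z,col in((L,.059,.039,(0,0,255)),(L,.059,.009,(0,255,0)),(J,.051,.15,(0,0,255)),(J,.046,.15,(0,255,255)),(J,.064,.0,(0,255,0))):
        cv2.polylines(f,[np.int32(proj(c,circ(p,r,z))*4+1.5)],True,col,1)
    ims.append(np.hstack([f[4*v-152:4*v+148,4*u-200:4*u+200] for u,v in((lu,lv),(ju,jv))]))
cv2.imwrite("pics/ov.png",np.vstack(ims))
E
```

```text
[0.50913955 0.2137288  0.05576372] [ 0.46882966 -0.25488377  0.13947558]
[array([0.53712097, 0.19302577, 0.068     ]), array([0.48117279, 0.22766541, 0.068     ])] 0.06580352738396478 -0.5543727769049801
[array([0.47969468, 0.23627411, 0.06      ]), array([0.5431644 , 0.19855515, 0.06      ])] 0.0738317408929717 2.605387648509218
```

View pics/ov.png

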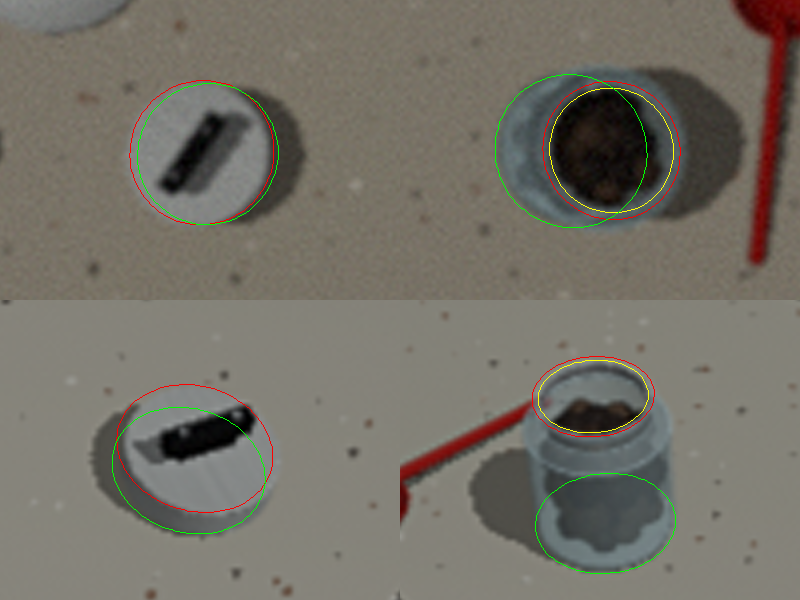

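Lid top is at about (0.510, 0.213), handle yaw about -0.55 (equivalently 2.59), and the jar is at about (0.469, -0.255). Next I plan the waypoints to get above the lid.

```bash
cat >>h.py <<'E'
from scipy.spatial.transform import Rotation as Ro
def pose(p): # x,y,z,yaw tool down
    return np.array(p[:3]),Ro.from_euler('xyz',[np.pi,0,p[3]])
def rel(a,b):
    (p,R),(q,S)=pose(a) if not isinstance(a,tuple) else a,pose(b) if not isinstance(b,tuple) else b
    return np.r_[R.inv().apply(q-p)/.1,(R.inv()*S).as_rotvec()/(np.pi/2)].round(3).tolist()
def legs(W):
    for a,b in zip(W,W[1:]):print(np.round(b,3).tolist(),rel(tuple(a) if isinstance(a,tuple) else a,b))
E
python3 - <<'E'
from h import *
az=np.linspace(-1.149,.395,10);r=np.linspace(.7245,.553,10);y=np.linspace(.421,2.59,10)
legs([[r[i]*np.cos(az[i]),r[i]*np.sin(az[i]),.231,y[i]] for i in range(10)])
E
```

```text
[0.394, -0.585, 0.231, 0.662] [1.204, -0.295, -0.0, 0.0, 0.0, -0.153]
[0.475, -0.495, 0.231, 0.903] [1.189, -0.21, -0.0, 0.0, 0.0, -0.153]
[0.538, -0.395, 0.231, 1.144] [1.168, -0.129, -0.0, -0.0, 0.0, -0.153]
[0.58, -0.289, 0.231, 1.385] [1.142, -0.052, -0.0, 0.0, 0.0, -0.153]
[0.603, -0.181, 0.231, 1.626] [1.111, 0.022, 0.0, 0.0, 0.0, -0.153]
[0.606, -0.073, 0.231, 1.867] [1.075, 0.09, 0.0, -0.0, 0.0, -0.153]
[0.59, 0.031, 0.231, 2.108] [1.035, 0.154, 0.0, 0.0, 0.0, -0.153]
[0.558, 0.127, 0.231, 2.349] [0.992, 0.213, 0.0, -0.0, 0.0, -0.153]
[0.51, 0.213, 0.231, 2.59] [0.946, 0.266, 0.0, 0.0, 0.0, -0.153]
```

Emit:
apply_moves(
  motion=[
    [[0.5, -0.1, 0, 0, 0, -0.1], [1, -0.2, 0, 0, 0, -0.15], [1, -0.2, 0, 0, 0, -0.15]],
  ],
  grip=-1,
)

```text
clock: 0.48
ee_pos: [0.3844, -0.5988, 0.2309]
orientation: [-3.141, -0.003, 0.664]
ft_force: [0.4, 0.5, 0.4]
grip_width: 0.0852
finger_force: 0.0
```

Emit:
apply_moves(
  motion=[
    [[0.5, -0.1, 0, 0, 0, -0.1], [1, -0.2, 0, 0, 0, -0.15], [1, -0.2, 0, 0, 0, -0.15]],
  ],
)

```text
clock: 0.85
ee_pos: [0.4497, -0.5219, 0.2311]
orientation: [-3.141, -0.003, 0.899]
ft_force: [-0.2, -0.4, 0.4]
grip_width: 0.0855
finger_force: 0.0
```

Emit:
apply_moves(
  motion=[
    [[0.5, -0.1, 0, 0, 0, -0.1], [1, -0.1, 0, 0, 0, -0.15], [1, -0.1, 0, 0, 0, -0.15]],
  ],
)

```text
clock: 1.23
ee_pos: [0.5037, -0.4385, 0.2312]
orientation: [3.141, -0.002, 1.133]
ft_force: [-0.0, 0.1, 0.3]
grip_width: 0.0851
finger_force: 0.0
```

Emit:
apply_moves(
  motion=[
    [[0.5, 0, 0, 0, 0, -0.1], [1, 0, 0, 0, 0, -0.15], [1, 0, 0, 0, 0, -0.15]],
  ],
)

```text
clock: 1.6
ee_pos: [0.5454, -0.3486, 0.2313]
orientation: [3.141, -0.001, 1.367]
ft_force: [-0.6, 0.5, 0.8]
grip_width: 0.0855
finger_force: 0.0
```

Emit:
apply_moves(
  motion=[
    [[0.5, 0, 0, 0, 0, -0.1], [1, 0, 0, 0, 0, -0.15], [1, 0, 0, 0, 0, -0.15]],
  ],
)

```text
clock: 1.98
ee_pos: [0.5651, -0.2514, 0.2314]
orientation: [3.141, -0.001, 1.602]
ft_force: [0.1, -0.4, -0.2]
grip_width: 0.0852
finger_force: 0.0
```

Emit:
apply_moves(
  motion=[
    [[0.5, 0, 0, 0, 0, -0.1], [1, 0.1, 0, 0, 0, -0.15], [1, 0.1, 0, 0, 0, -0.15]],
  ],
)

```text
clock: 2.35
ee_pos: [0.5723, -0.1516, 0.2314]
orientation: [3.141, -0.001, 1.837]
ft_force: [-1.2, -1.0, 0.3]
grip_width: 0.0853
finger_force: 0.0
```

Emit:
apply_moves(
  motion=[
    [[0.5, 0, 0, 0, 0, -0.1], [1, 0.2, 0, 0, 0, -0.15], [1, 0.2, 0, 0, 0, -0.15]],
  ],
)

```text
clock: 2.72
ee_pos: [0.5657, -0.05, 0.2315]
orientation: [3.141, -0.0, 2.072]
ft_force: [0.7, -0.4, 0.6]
grip_width: 0.0854
finger_force: 0.0
```

```bash
python3 - <<'E'
from plant import *
from h import *
s=sense();print(s["clock"],s["ee_pos"],s["orientation"],s["joints"])
n=(s["ee_pos"],Ro.from_euler('xyz',s["orientation"]));print(rel(n,[.51,.213,.2,2.59]))
E
```

```text
2.725 [ 0.56572121 -0.05002812  0.23146622] [ 3.14060795e+00 -3.07866937e-04  2.07197756e+00] [ 0.34444868  0.45084459 -0.49846897  1.94241825  0.28870422  0.81744393
  0.18979397]
[2.574, 0.775, 0.316, 0.001, -0.0, -0.33]
```

Emit:
apply_moves(
  motion=[
    [[0.5, 0.15, 0, 0, 0, 0], [0.9, 0.3, 0, 0, 0, 0], [0.9, 0.3, 0, 0, 0, 0]],
  ],
)

```text
clock: 3.1
ee_pos: [0.5486, 0.0423, 0.2313]
orientation: [3.141, 0.0, 2.07]
ft_force: [-0.3, -0.4, 0.1]
grip_width: 0.0856
finger_force: 0.0
```

Emit:
apply_moves(
  motion=[
    [[0.5, 0.15, 0, 0, 0, 0], [0.9, 0.3, 0, 0, 0, 0], [0.9, 0.3, 0, 0, 0, 0]],
  ],
)

```text
clock: 3.48
ee_pos: [0.5322, 0.1357, 0.2313]
orientation: [3.141, -0.0, 2.07]
ft_force: [0.8, 0.0, 0.4]
grip_width: 0.0853
finger_force: 0.0
```

Emit:
apply_moves(
  motion=[
    [[0.4, 0.1, 0, 0, 0, -0.1], [0.77, 0.17, 0, 0, 0, -0.22], [0.77, 0.17, 0, 0, 0, -0.33], [0.77, 0.17, 0, 0, 0, -0.33]],
  ],
)

```text
clock: 3.98
ee_pos: [0.5111, 0.208, 0.2307]
orientation: [-3.14, 0.0, 2.583]
ft_force: [0.3, -0.9, -0.9]
grip_width: 0.0853
finger_force: 0.0
```

```bash
python3 - <<'E'
from plant import *
from h import *
s=sense();print(s["clock"],s["ee_pos"],s["orientation"],s["joints"])
c=read_camera("wrist");np.savez("w1.npz",**c);cv2.imwrite("pics/w1.png",c["frame"][:,:,::-1]);print(c["mtx"],c["extrinsics"].round(4).tolist())
R,t=c["extrinsics"][:3,:3],c["extrinsics"][:3,3];print(-R.T@t)
E
```

```text
3.975 [0.51107522 0.20800529 0.2306883 ] [-3.14008603e+00  2.33686114e-04  2.58299952e+00] [-0.02024319  0.4630068  -0.65771953  1.97005358  0.37889088  0.83336676
  0.12527861]
[[297.31863964   0.         256.70981287]
 [  0.         297.31863964 193.42443448]
 [  0.           0.           1.        ]] [[0.53, 0.848, -0.001, -0.4472], [0.8173, -0.5105, 0.2671, -0.3459], [0.226, -0.1424, -0.9637, 0.2909], [0.0, 0.0, 0.0, 1.0]]
[0.45400451 0.24410538 0.37223385]
```

View pics/w1.png

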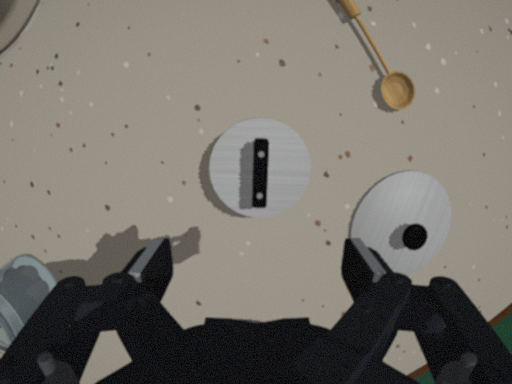

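Close up, the handle runs from (261.5,140) to (259.5,206), and the lid's disc is centred at about (260,168).

```bash
cat >>h.py <<'E'
def wray(c,uv):
    K,E=c["mtx"],c["extrinsics"];a=(np.array(uv)-K[:2,2])/K[0,0];r=np.hypot(*a)
    d=np.r_[a/r*np.sin(r),np.cos(r)] if r>1e-9 else np.array([0,0,1.])
    return -E[:3,:3].T@E[:3,3],E[:3,:3].T@d
def watz(c,uv,z):
    o,d=wray(c,uv);return o+d*(z-o[2])/d[2]
E
python3 - <<'E'
from plant import *
from h import *
c=np.load("w1.npz");g=cv2.cvtColor(c["frame"],cv2.COLOR_RGB2GRAY)
m=np.zeros_like(g);m[125:212,215:305]=1
q=np.argwhere((g<35)&(m>0))[:,::-1]
(cx,cy),wh,an=cv2.minAreaRect(q.astype(np.float32));print(cx,cy,wh,an)
e=[watz(c,u,.071) for u in((261.5,140),(259.5,206))];d=e[1]-e[0];print(e,np.linalg.norm(d),np.arctan2(d[1],d[0]))
print("handle",watz(c,(cx,cy),.069))
E2=[watz(c,u,.039) for u in((209,168),(311,168),(260,118),(260,217))];print("disc",np.mean(E2,0),np.linalg.norm(E2[0]-E2[1]),np.linalg.norm(E2[2]-E2[3]))
s=sense();print(s.keys())
E
python3 -c "import plant;print([k for k in dir(plant) if k[0]!='_'], getattr(plant,'hold_point_z',None))"
```

```text
259.7596130371094 172.99110412597656 (12.991092681884766, 66.32489776611328) 2.12109637260437
[array([0.47963657, 0.23343855, 0.071     ]), array([0.53799584, 0.19475076, 0.071     ])] 0.07001820934075931 -0.5854073567579472
handle [0.50808858 0.2136786  0.069     ]
disc [0.50908368 0.2137793  0.039     ] 0.11730295207732151 0.1159554954927191
dict_keys(['clock', 'joints', 'qd', 'joint_torque', 'ee_pos', 'orientation', 'ft_force', 'moment', 'finger_force', 'grip_width'])
['MotionError', 'finish_job', 'hold_point_z', 'read_camera', 'sense'] 0.0187
```

Emit:
apply_moves(
  motion=[
    [[0.046, 0.036, 0.3, 0, 0, 0.017], [0.046, 0.036, 0.7, 0, 0, 0.017], [0.046, 0.036, 0.95, 0, 0, 0.017], [0.046, 0.036, 0.95, 0, 0, 0.017], [0.046, 0.036, 0.95, 0, 0, 0.017]],
  ],
)

```text
clock: 4.65
ee_pos: [0.5085, 0.2159, 0.137]
orientation: [3.141, 0.001, 2.559]
ft_force: [0.3, -0.2, 0.7]
grip_width: 0.0854
finger_force: 0.0
```

```bash
python3 - <<'E'
from plant import *
from h import *
s=sense();print(s["clock"],s["ee_pos"],s["orientation"])
n=(s["ee_pos"],Ro.from_euler('xyz',s["orientation"]));print(rel(n,[.509,.2135,.046,2.556]))
c=read_camera("wrist");cv2.imwrite("pics/w2.png",c["frame"][:,:,::-1]);np.savez("w2.npz",**c)
g=cv2.cvtColor(c["frame"],cv2.COLOR_RGB2GRAY)
E
```

```text
4.65 [0.50851836 0.2159075  0.13704059] [3.14119967e+00 8.02230230e-04 2.55877822e+00]
[-0.017, -0.018, 0.91, 0.0, 0.001, 0.002]
```

View pics/w2.png

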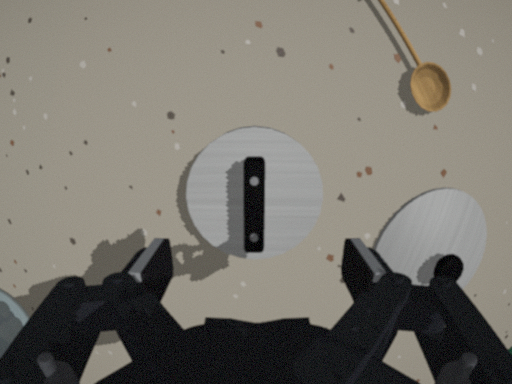

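The handle's top runs from (254.5,157) to (254,251) and is aligned with the fingers. I check its position and correct.

```bash
python3 - <<'E'
from plant import *
from h import *
c=np.load("w2.npz")
e=[watz(c,u,.071) for u in((254.5,157),(254,251))];d=e[1]-e[0];print(e,np.mean(e,0),np.linalg.norm(d),np.arctan2(d[1],d[0])+np.pi)
E2=[watz(c,u,.039) for u in((186,193),(323,193),(254,126),(254,258))];print("disc",np.mean(E2,0),np.linalg.norm(E2[0]-E2[1]),np.linalg.norm(E2[2]-E2[3]))
s=sense();n=(s["ee_pos"],Ro.from_euler('xyz',s["orientation"]));print(rel(n,[*np.mean(e,0)[:2],.046,2.556]))
E
```

```text
[array([0.4772498 , 0.23498773, 0.071     ]), array([0.53787929, 0.19436874, 0.071     ])] [0.50756454 0.21467823 0.071     ] 0.0729783394106459 2.551317445148905
disc [0.50741846 0.21445545 0.039     ] 0.11657835900173281 0.11660226494727635
[0.001, -0.019, 0.913, 0.001, 0.001, 0.002]
```

Emit:
apply_moves(
  motion=[
    [[0, -0.019, 0.35, 0, 0, 0], [0, -0.019, 0.65, 0, 0, 0], [0, -0.019, 0.83, 0, 0, 0], [0, -0.019, 0.91, 0, 0, 0], [0, -0.019, 0.91, 0, 0, 0], [0, -0.019, 0.91, 0, 0, 0]],
  ],
)

```text
clock: 5.45
ee_pos: [0.5072, 0.2151, 0.0462]
orientation: [3.14, 0.001, 2.561]
ft_force: [-0.4, 0.2, 0.0]
grip_width: 0.0853
finger_force: 0.0
```

Emit:
apply_moves(
  motion=[
    [[0, 0, 0, 0, 0, 0], [0, 0, 0, 0, 0, 0], [0, 0, 0, 0, 0, 0], [0, 0, 0, 0, 0, 0], [0, 0, 0, 0, 0, 0], [0, 0, 0, 0, 0, 0], [0, 0, 0, 0, 0, 0], [0, 0, 0, 0, 0, 0]],
  ],
  grip=1,
)

```text
clock: 6.45
ee_pos: [0.5066, 0.2148, 0.0454]
orientation: [-3.141, 0.0, 2.562]
ft_force: [-0.5, -1.9, 6.3]
grip_width: 0.0147
finger_force: 58.7
```

Emit:
apply_moves(
  motion=[
    [[0, 0, -0.05, 0, 0, 0], [0, 0, -0.15, 0, 0, 0], [0, 0, -0.3, 0, 0, 0], [0, 0, -0.5, 0, 0, 0], [0, 0, -0.7, 0, 0, 0], [0, 0, -0.9, 0, 0, 0], [0, 0, -1, 0, 0, 0], [0, 0, -1, 0, 0, 0]],
  ],
)

```text
clock: 7.45
ee_pos: [0.5069, 0.2149, 0.1461]
orientation: [3.141, 0.001, 2.561]
ft_force: [0.2, -1.4, -3.3]
grip_width: 0.0151
finger_force: 58.6
```

Emit:
apply_moves(
  motion=[
    [[0, 0, -0.1, 0, 0, 0], [0, 0, -0.3, 0, 0, 0], [0, 0, -0.5, 0, 0, 0], [0, 0, -0.7, 0, 0, 0], [0, 0, -0.9, 0, 0, 0], [0, 0, -1, 0, 0, 0], [0, 0, -1, 0, 0, 0], [0, 0, -1, 0, 0, 0]],
  ],
)

```text
clock: 8.45
ee_pos: [0.5063, 0.2146, 0.2445]
orientation: [-3.14, -0.001, 2.562]
ft_force: [0.7, 0.3, -3.4]
grip_width: 0.0148
finger_force: 58.6
```

```bash
python3 - <<'E'
from plant import *
from h import *
s=sense();print(s["clock"],s["ee_pos"],s["orientation"],s["ft_force"],s["moment"],s["joints"])
ims=[]
for n in("scene","top"):
    c=read_camera(n);np.savez(n+"2.npz",**c);u=proj(c,[.5075,.2145,.2])[0].astype(int);print(n,u)
    f=cv2.resize(c["frame"][u[1]-60:u[1]+60,u[0]-50:u[0]+50,::-1],None,fx=4,fy=4,interpolation=cv2.INTER_CUBIC);ims.append(f)
cv2.imwrite("pics/lift.png",np.hstack(ims))
# waypoints: commanded pose ~ measured; go to above jar
x0=s["ee_pos"];
y0=s["orientation"][2]
az=np.linspace(np.arctan2(x0[1],x0[0]),np.arctan2(-.255,.469),6);r=np.linspace(np.hypot(*x0[:2]),np.hypot(.469,.255),6);y=np.linspace(y0,y0-.9,6)
legs([[r[i]*np.cos(az[i]),r[i]*np.sin(az[i]),x0[2],y[i]] for i in range(6)])
E
```

```text
8.45 [0.50626344 0.2145827  0.24447467] [-3.14042208e+00 -6.51055046e-04  2.56183446e+00] [ 0.72219724  0.31880252 -3.3683772 ] [ 0.01668127 -0.02577225 -0.01930058] [-0.02165308  0.44565636 -0.67103011  1.95858979  0.36135538  0.85951867
  0.10548198]
scene [342 186]
top [173 223]
[0.533, 0.12, 0.244, 2.382] [-0.745, -0.644, -0.0, -0.0, -0.0, 0.115]
[0.543, 0.022, 0.244, 2.202] [-0.741, -0.64, -0.0, 0.0, -0.0, 0.115]
[0.535, -0.075, 0.244, 2.022] [-0.737, -0.636, -0.0, 0.0, -0.0, 0.115]
[0.51, -0.168, 0.244, 1.842] [-0.732, -0.632, -0.0, 0.0, -0.0, 0.115]
[0.469, -0.255, 0.244, 1.662] [-0.728, -0.629, -0.0, 0.0, -0.0, 0.115]
```

View pics/lift.png

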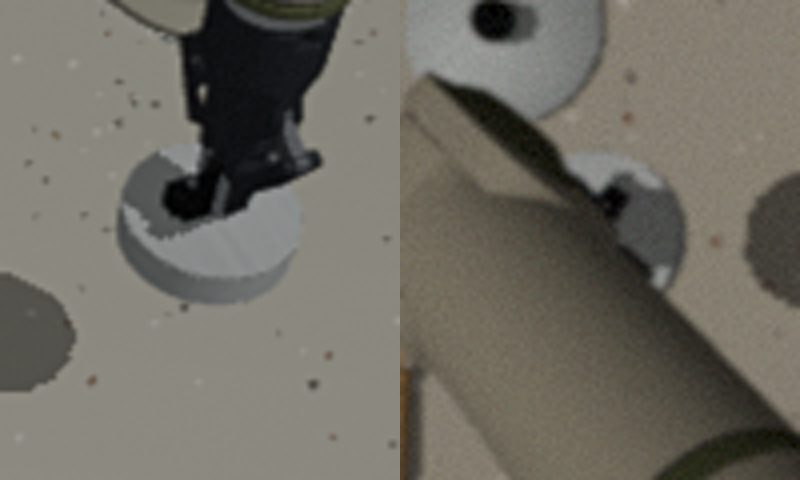

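Both lids came up together: 3.3 N matches their combined weight, and in the scene view the lid is level. I'll carry them round to the far side of the jar with yaw π, so the wrist camera can see the mouth.

```bash
python3 - <<'E'
from h import *
W=np.linspace([.5063,.2146,.2445,2.562],[.595,-.255,.2445,3.1416],6)
W[1:4,0]+=[.02,.03,.02];legs(W)
E
```

```text
[0.544, 0.121, 0.244, 2.678] [-0.83, -0.579, -0.0, 0.0, 0.0, -0.074]
[0.572, 0.027, 0.244, 2.794] [-0.668, -0.716, -0.0, 0.0, 0.0, -0.074]
[0.58, -0.067, 0.244, 2.91] [-0.393, -0.857, -0.0, 0.0, 0.0, -0.074]
[0.577, -0.161, 0.244, 3.026] [-0.194, -0.919, -0.0, 0.0, 0.0, -0.074]
[0.595, -0.255, 0.244, 3.142] [-0.285, -0.912, -0.0, 0.0, 0.0, -0.074]
```

Emit:
apply_moves(
  motion=[
    [[-0.08, -0.06, 0, 0, 0, -0.007], [-0.25, -0.17, 0, 0, 0, -0.02], [-0.45, -0.32, 0, 0, 0, -0.04], [-0.65, -0.46, 0, 0, 0, -0.06], [-0.83, -0.58, 0, 0, 0, -0.074]],
  ],
)

```text
clock: 9.18
ee_pos: [0.5447, 0.1191, 0.2449]
orientation: [-3.141, -0.0, 2.678]
ft_force: [0.4, 0.7, -2.5]
grip_width: 0.015
finger_force: 58.7
```

Emit:
apply_moves(
  motion=[
    [[-0.15, -0.16, 0, 0, 0, -0.016], [-0.3, -0.32, 0, 0, 0, -0.033], [-0.45, -0.48, 0, 0, 0, -0.05], [-0.6, -0.64, 0, 0, 0, -0.066], [-0.67, -0.72, 0, 0, 0, -0.074]],
  ],
)

```text
clock: 9.8
ee_pos: [0.5722, 0.0244, 0.2447]
orientation: [-3.141, -0.001, 2.793]
ft_force: [1.1, 0.3, -2.5]
grip_width: 0.0147
finger_force: 58.6
```

Emit:
apply_moves(
  motion=[
    [[-0.09, -0.19, 0, 0, 0, -0.016], [-0.17, -0.38, 0, 0, 0, -0.033], [-0.26, -0.57, 0, 0, 0, -0.05], [-0.35, -0.75, 0, 0, 0, -0.066], [-0.39, -0.86, 0, 0, 0, -0.074]],
  ],
)

```text
clock: 10.42
ee_pos: [0.5793, -0.0686, 0.245]
orientation: [-3.142, -0.0, 2.91]
ft_force: [-0.3, -0.0, -2.7]
grip_width: 0.0149
finger_force: 58.6
```

Emit:
apply_moves(
  motion=[
    [[-0.04, -0.2, 0, 0, 0, -0.016], [-0.08, -0.4, 0, 0, 0, -0.033], [-0.12, -0.6, 0, 0, 0, -0.05], [-0.17, -0.8, 0, 0, 0, -0.066], [-0.19, -0.92, 0, 0, 0, -0.074]],
  ],
)

```text
clock: 11.05
ee_pos: [0.5767, -0.1622, 0.2451]
orientation: [3.142, -0.0, 3.027]
ft_force: [-0.1, 0.8, -3.0]
grip_width: 0.0151
finger_force: 58.6
```

Emit:
apply_moves(
  motion=[
    [[-0.06, -0.2, 0, 0, 0, -0.016], [-0.12, -0.4, 0, 0, 0, -0.033], [-0.18, -0.6, 0, 0, 0, -0.05], [-0.24, -0.78, 0, 0, 0, -0.066], [-0.28, -0.88, 0, 0, 0, -0.074], [-0.28, -0.91, 0, 0, 0, -0.074], [-0.28, -0.91, 0, 0, 0, -0.074], [-0.28, -0.91, 0, 0, 0, -0.074]],
  ],
)

```text
clock: 12.05
ee_pos: [0.5942, -0.2542, 0.2454]
orientation: [3.141, 0.0, -3.139]
ft_force: [1.3, -0.2, -1.3]
grip_width: 0.0149
finger_force: 58.6
```

```bash
python3 - <<'E'
from plant import *
from h import *
s=sense();print(s["clock"],s["ee_pos"],s["orientation"],s["ft_force"],s["joints"])
c=read_camera("wrist");np.savez("w3.npz",**c);cv2.imwrite("pics/w3.png",c["frame"][:,:,::-1])
E
```

```text
12.05 [ 0.59422989 -0.25415384  0.24541727] [ 3.14143719e+00  7.76109920e-06 -3.13924883e+00] [ 1.32668675 -0.15555224 -1.3205252 ] [ 0.81543693  0.5967401  -0.78230164  1.74244398  0.4874391   1.00742367
  1.42464268]
```

View pics/w3.png

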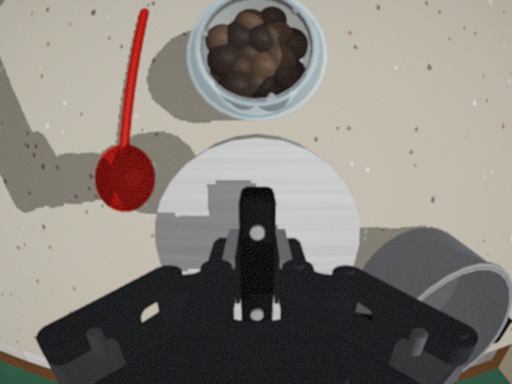

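```bash
cat >>h.py <<'E'
def wproj(c,P):
    q=np.atleast_2d(P)@c["extrinsics"][:3,:3].T+c["extrinsics"][:3,3];K=c["mtx"]
    th=np.arctan2(np.hypot(q[:,0],q[:,1]),q[:,2]);n=np.hypot(q[:,0],q[:,1])+1e-12
    return K[:2,2]+K[0,0]*(th/n)[:,None]*q[:,:2]
E
python3 - <<'E'
from h import *
c=np.load("w3.npz")
f=cv2.resize(c["frame"][:,:,::-1],None,fx=4,fy=4,interpolation=cv2.INTER_CUBIC)
J=(.469,-.255)
for r,z,col in((.051,.15,(0,0,255)),(.046,.15,(0,255,255)),(.064,.1,(0,255,0))):
    cv2.polylines(f,[np.int32(wproj(c,circ(J,r,z))*4+1.5)],True,col,1)
T=np.array([.5942,-.2542])+[.0,.0]
cv2.polylines(f,[np.int32(wproj(c,circ(T,.059,.238))*4+1.5)],True,(0,0,255),1)
cv2.imwrite("pics/ov3.png",np.hstack([f[0:520,700:1340],]))
s=f[480:1200,560:1500];L=cv2.resize(s,None,fx=.17,fy=.17)
g=cv2.resize(s,(160,122));h=np.zeros((520,160,3),np.uint8);h[:122]=g
cv2.imwrite("pics/ov3.png",np.hstack([f[0:520,700:1340],h]))
lc=[watz(c,u,.238) for u in((155.5,230),(360,230))];print(lc,np.linalg.norm(lc[0]-lc[1]),wproj(c,[*T,.238]),watz(c,(258,136),.238))
E
```

```text
[array([ 0.58963672, -0.31107199,  0.238     ]), array([ 0.58944505, -0.19562124,  0.238     ])] 0.11545091668781415 [[256.3343056  239.31473204]] [ 0.53835137 -0.25348243  0.238     ]
```

View pics/ov3.png

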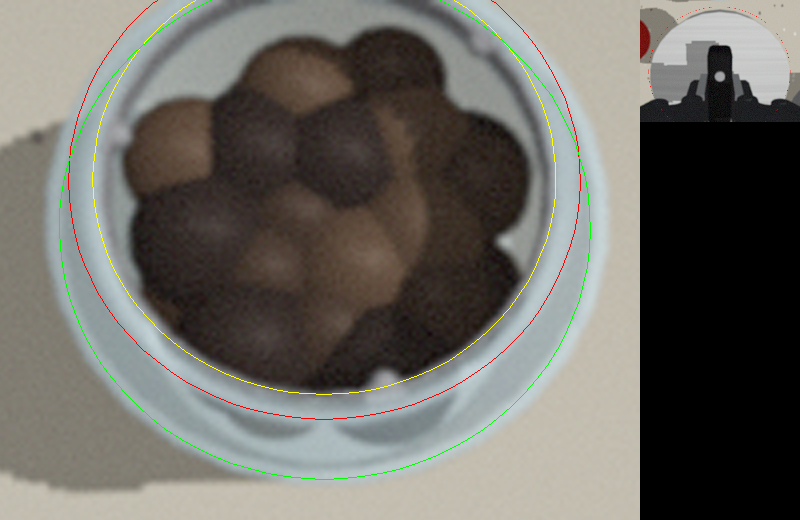

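```bash
python3 - <<'E'
from plant import *
from h import *
c=np.load("w3.npz")
p=np.array([watz(c,((700+x)/4-.4,y/4-.4),.1456)[:2] for x,y in((120,132),(482,42),(383,385))])
A=2*(p[1:]-p[0]);b=(p[1:]**2).sum(1)-(p[0]**2).sum();C=np.linalg.solve(A,b);print(C,np.hypot(*(p-C).T))
s=sense();print(s["ft_force"]);n=(s["ee_pos"],Ro.from_euler('xyz',s["orientation"]));print(rel(n,[.469-.0015,-.2545-.0007,s["ee_pos"][2],np.pi]))
E
```

```text
[ 0.47011612 -0.25396007] [0.04400753 0.04400753 0.04400753]
[-0.90303659  0.3103963  -2.69161962]
[1.268, -0.006, -0.0, 0.0, 0.0, 0.001]
```

Emit:
apply_moves(
  motion=[
    [[0.08, 0, 0, 0, 0, 0], [0.25, 0, 0, 0, 0, 0], [0.45, 0, 0, 0, 0, 0], [0.65, 0, 0, 0, 0, 0], [0.8, 0, 0, 0, 0, 0], [0.85, 0, 0, 0, 0, 0]],
  ],
)

```text
clock: 12.85
ee_pos: [0.5079, -0.2555, 0.2455]
orientation: [-3.141, -0.0, -3.141]
ft_force: [1.1, -0.8, -2.2]
grip_width: 0.0147
finger_force: 58.6
```

Emit:
apply_moves(
  motion=[
    [[0.1, 0, 0, 0, 0, 0], [0.25, -0.003, 0, 0, 0, 0], [0.36, -0.005, 0, 0, 0, 0], [0.41, -0.005, 0, 0, 0, 0], [0.41, -0.005, 0, 0, 0, 0], [0.41, -0.005, 0, 0, 0, 0], [0.41, -0.005, 0, 0, 0, 0]],
  ],
)

```text
clock: 13.72
ee_pos: [0.4686, -0.2557, 0.2452]
orientation: [3.141, 0.0, -3.14]
ft_force: [-1.0, -0.1, -3.5]
grip_width: 0.0147
finger_force: 58.6
```

```bash
python3 - <<'E'
from plant import *
from h import *
s=sense();print(s["clock"],s["ee_pos"],s["orientation"],s["ft_force"]);n=(s["ee_pos"],Ro.from_euler('xyz',s["orientation"]));print(rel(n,[.4685,-.2547,.195,np.pi]))
c=read_camera("scene");u=proj(c,[.47,-.254,.18])[0].astype(int)
cv2.imwrite("pics/sc4.png",cv2.resize(c["frame"][u[1]-60:u[1]+60,u[0]-80:u[0]+80,::-1],None,fx=4,fy=4,interpolation=cv2.INTER_CUBIC))
E
```

```text
13.725 [ 0.46859817 -0.2556639   0.24523714] [ 3.14139001e+00  2.06847660e-04 -3.13994634e+00] [-1.04154116 -0.08541118 -3.5049752 ]
[0.001, 0.01, 0.502, 0.0, 0.0, 0.001]
```

View pics/sc4.png

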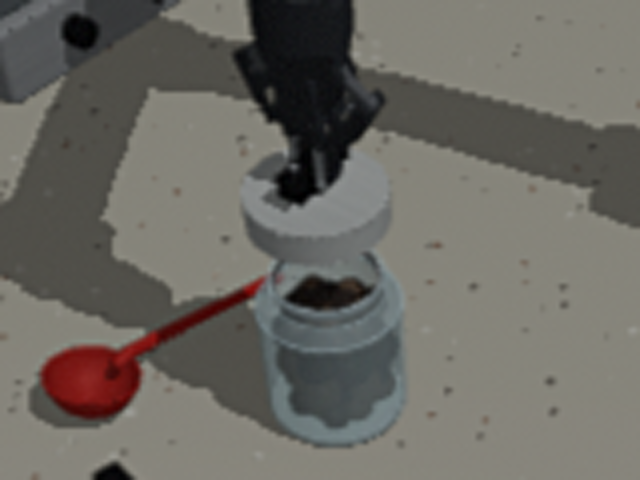

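The lid hangs level above the jar, its disc at about (317,205) over the mouth at about (325,290). Lowering.

Emit:
apply_moves(
  motion=[
    [[0, 0.01, 0.06, 0, 0, 0], [0, 0.01, 0.18, 0, 0, 0], [0, 0.01, 0.3, 0, 0, 0], [0, 0.01, 0.4, 0, 0, 0], [0, 0.01, 0.46, 0, 0, 0], [0, 0.01, 0.48, 0, 0, 0], [0, 0.01, 0.48, 0, 0, 0]],
  ],
)

```text
clock: 14.65
ee_pos: [0.4684, -0.2547, 0.1973]
orientation: [-3.142, 0.0, -3.14]
ft_force: [0.2, 0.0, -2.3]
grip_width: 0.0151
finger_force: 58.6
```

Emit:
apply_moves(
  motion=[
    [[0, 0, 0.02, 0, 0, 0], [0, 0, 0.04, 0, 0, 0], [0, 0, 0.06, 0, 0, 0], [0, 0, 0.06, 0, 0, 0], [0, 0, 0.06, 0, 0, 0]],
  ],
)

```text
clock: 15.28
ee_pos: [0.4683, -0.2547, 0.1913]
orientation: [-3.142, -0.0, -3.14]
ft_force: [0.5, -0.2, -2.7]
grip_width: 0.0153
finger_force: 58.6
```

Emit:
apply_moves(
  motion=[
    [[0, 0, 0.015, 0, 0, 0], [0, 0, 0.03, 0, 0, 0], [0, 0, 0.03, 0, 0, 0]],
  ],
)

```text
clock: 15.65
ee_pos: [0.468, -0.2548, 0.1882]
orientation: [-3.141, -0.0, -3.14]
ft_force: [0.3, -0.5, -1.7]
grip_width: 0.015
finger_force: 58.8
```

Emit:
apply_moves(
  motion=[
    [[0, 0, 0.015, 0, 0, 0], [0, 0, 0.03, 0, 0, 0], [0, 0, 0.03, 0, 0, 0]],
  ],
)

```text
clock: 16.02
ee_pos: [0.4685, -0.2546, 0.1854]
orientation: [-3.142, 0.0, -3.14]
ft_force: [-2.3, 1.0, 3.7]
grip_width: 0.0151
finger_force: 59.7
```

Emit:
apply_moves(
  motion=[
    [[0, 0, 0.015, 0, 0, 0], [0, 0, 0.025, 0, 0, 0], [0, 0, 0.025, 0, 0, 0]],
  ],
)

```text
clock: 16.4
ee_pos: [0.4679, -0.2547, 0.1823]
orientation: [3.141, -0.001, -3.14]
ft_force: [-0.5, 0.2, -3.7]
grip_width: 0.0149
finger_force: 58.5
```

Emit:
apply_moves(
  motion=[
    [[0, 0, 0.01, 0, 0, 0], [0, 0, 0.02, 0, 0, 0], [0, 0, 0.02, 0, 0, 0]],
  ],
)

```text
clock: 16.77
ee_pos: [0.4681, -0.2548, 0.1807]
orientation: [-3.142, -0.0, -3.14]
ft_force: [-1.2, -0.7, -1.9]
grip_width: 0.0151
finger_force: 58.6
```

Emit:
apply_moves(
  motion=[
    [[0, 0, 0.01, 0, 0, 0], [0, 0, 0.01, 0, 0, 0], [0, 0, 0.01, 0, 0, 0]],
  ],
)

```text
clock: 17.15
ee_pos: [0.4684, -0.2547, 0.1798]
orientation: [-3.142, 0.0, -3.14]
ft_force: [0.4, 0.4, -1.6]
grip_width: 0.015
finger_force: 58.8
```

Emit:
apply_moves(
  motion=[
    [[0, 0, 0.008, 0, 0, 0], [0, 0, 0.008, 0, 0, 0], [0, 0, 0.008, 0, 0, 0]],
  ],
)

```text
clock: 17.52
ee_pos: [0.4684, -0.2548, 0.1794]
orientation: [-3.141, 0.0, -3.14]
ft_force: [-1.2, 0.2, 5.9]
grip_width: 0.0148
finger_force: 59.7
```

Emit:
apply_moves(
  motion=[
    [[0, 0, 0.005, 0, 0, 0], [0, 0, 0.005, 0, 0, 0], [0, 0, 0.005, 0, 0, 0]],
  ],
)

```text
clock: 17.9
ee_pos: [0.4685, -0.2548, 0.1794]
orientation: [-3.141, 0.0, -3.14]
ft_force: [-3.4, 0.2, 12.1]
grip_width: 0.0147
finger_force: 60.8
```

Home at the predicted height (0.1794) with a firm stop. Now draw the outer lid straight up, slowly.

Emit:
apply_moves(
  motion=[
    [[0, 0, -0.02, 0, 0, 0], [0, 0, -0.04, 0, 0, 0], [0, 0, -0.07, 0, 0, 0], [0, 0, -0.11, 0, 0, 0], [0, 0, -0.15, 0, 0, 0], [0, 0, -0.2, 0, 0, 0], [0, 0, -0.2, 0, 0, 0]],
  ],
)

```text
clock: 18.77
ee_pos: [0.4685, -0.2549, 0.199]
orientation: [-3.141, 0.001, -3.14]
ft_force: [1.3, -0.1, -1.5]
grip_width: 0.0151
finger_force: 58.9
```

```bash
python3 - <<'E'
from plant import *
s=sense();print(s["clock"],s["ee_pos"],s["orientation"],s["ft_force"])
E
```

```text
18.775 [ 0.46850269 -0.25486147  0.19899383] [-3.14109978e+00  7.85916827e-04 -3.14028466e+00] [ 1.30574838 -0.07001344 -1.51985464]
```

Emit:
apply_moves(
  motion=[
    [[0, 0, -0.05, 0, 0, 0], [0, 0, -0.15, 0, 0, 0], [0, 0, -0.27, 0, 0, 0], [0, 0, -0.4, 0, 0, 0], [0, 0, -0.53, 0, 0, 0], [0, 0, -0.65, 0, 0, 0], [0, 0, -0.73, 0, 0, 0], [0, 0, -0.765, 0, 0, 0], [0, 0, -0.765, 0, 0, 0], [0, 0, -0.765, 0, 0, 0], [0, 0, -0.765, 0, 0, 0], [0, 0, -0.765, 0, 0, 0]],
  ],
)

```text
clock: 20.27
ee_pos: [0.4682, -0.2547, 0.2748]
orientation: [3.141, -0.0, -3.14]
ft_force: [-0.7, -1.2, -1.2]
grip_width: 0.0149
finger_force: 58.9
```

```bash
python3 - <<'E'
from plant import *
from h import *
c=read_camera("scene");F=[]
for i in range(15):
    read_camera("top");F.append(sense()["ft_force"])
s=sense();print(s["clock"],s["ee_pos"],s["orientation"],np.mean(F,0))
u=proj(c,[.47,-.254,.18])[0].astype(int)
f=cv2.resize(c["frame"][u[1]-60:u[1]+60,u[0]-70:u[0]+70,::-1],None,fx=5,fy=5,interpolation=cv2.INTER_CUBIC)
for r,z in((.052,.153),(.052,.15)):
    cv2.polylines(f,[np.int32((proj(c,circ((.4701,-.254),r,z))-[u[0]-70,u[1]-60])*5+2)],True,(0,0,255),1)
cv2.imwrite("pics/end.png",f)
E
```

```text
21.075 [ 0.46825694 -0.25478218  0.27496118] [-3.14159001e+00 -3.23062814e-05 -3.14023338e+00] [-0.01421398 -0.07307188 -1.95469362]
```

View pics/end.png

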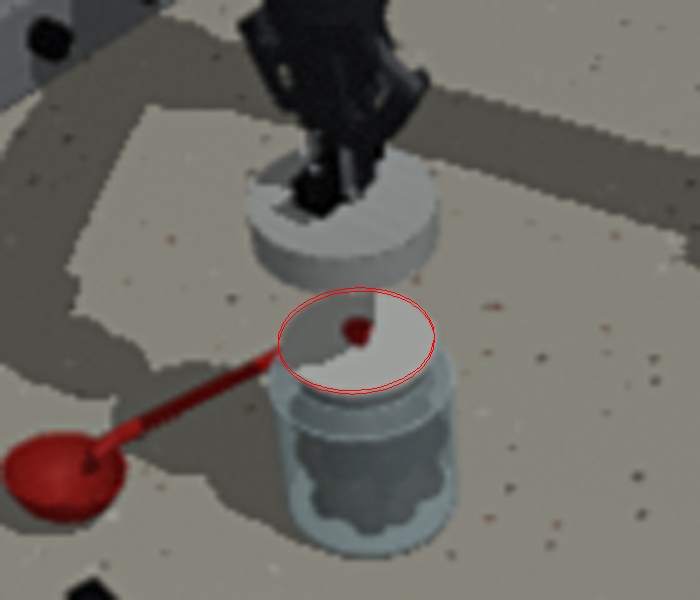

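The inner lid is home and level on the rim (ellipse centred at (355,341), on the prediction). The red knob shows at (357,330), and the outer lid (2.0 N) hangs level above it.

```bash
python3 -c "from plant import *;print(finish_job())"
```

```text
the job is handed in; nothing more can be done
None
```

The inner lid is snapped home and sits level on the jar. I handed the job in at about 21 s with the gripper holding the outer lid level and still, its skirt about 9 cm straight above the rim; no verdict was returned.

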